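# Restock a bay and press its label holder home behind the rack lip

## Robot

A 6-joint arm with a two-finger parallel gripper is mounted at the origin on the work surface. World frame = base frame: x ahead of the robot, y to its left, z up, the work surface at z = 0. Lengths are in mm, angles in rad, forces in N, time in s.
With the tool pointing down it reaches from about 225 to 725 mm from the base axis. Payload 3.1 kg.
Tool frame: the origin (TCP) lies at the very end of the fingers, on their centre line; the grasp point (between the pads) lies 19 mm behind it; z points along the fingers, y is the line along which they close (so a half turn about z gives the same grasp; the last joint's range is limited). The gripper opens to 85 mm and grips with 20 to 120 N. Pads are 22 mm wide; open, the fingers measure 114 mm over their backs; the gripper's body (76 mm by 85 mm) begins 54 mm behind the grasp point. The pads swing forward as they close: fully open they stand 13 mm farther back than shut.
Start: joints at [-1.322, 0.048, 0.099, 1.622, 0, 1.443], TCP at [193.157, -488.168, 231.312] pointing down, gripper open.
Joint ranges: [-2.91, 2.91], [-0.99, 1.94], [-1.21, 1.42], [-2.12, 2.29], [-1.49, 1.47], [-3.14, 3.14]. Speed limits (rad/s): [2.79, 2.79, 3.14, 3.14, 3.14, 3.14].

## Interface

Orientations are given as a rotation vector (axis times angle).
In Python, from workcell import manip gives the robot as it stands. The module is installed in compiled form; this text tells all that it offers.
- The arm moves only by the tool drive_tool, never from a script. Its argument "increments" is a list of rows, each an object with "dp": the shift along the tool's x, y, z in m, a list of three; "angular": the turn, a rotation vector about the tool's x, y, z in rad, a list of three. In form: [{"dp": [x, y, z], "angular": [rx, ry, rz]}, ...]. A call has 1 to 20 rows; each row is the pose to reach, as a shift and turn from the pose commanded when the call began, along the tool's axes at that moment; what a row does not reach only later rows make up. A row lasts 1/12 s, in which the tool goes at most 41.7 mm and 7.16 degrees, less where a joint would pass 70% of its speed; a pose out of reach is approached as far as the arm can. A call with a gripper value outside its range is refused whole. "fingers" is the finger opening in m, from 0 to 0.0854, set as the call begins (left out, the last holds). The fingers move at their own pace and stop on an object; the grip force is fixed at half the most. Time passes only in rows, so rows that repeat a pose let the fingers close. It gives the time, the measured TCP pose, the force, the opening and the grip force at its end, in the units of the state.
- manip.get_obs(): the state, without advancing time (a new reading comes with each control period).
- manip.get_image(name): name is "scene" or "top" or "wrist"; returns a dict with "image" (384x512x3 uint8, blue, green, red), "range_z" (384x512 float32, mm along the optical axis (not along the pixel's ray), 0 where there is no reading), "camera_matrix" (3x3 intrinsics, pixels), "world_to_cam" (4x4, takes a point from world to camera coordinates). Camera axes: x right, y down, z forward; pixel columns grow to the right and rows downward; lengths in mm; the calibration is good to about 2 mm. A picture is of the moment at which its call begins.
- manip.job_done(): hands the job in; it is judged then, once.
The state is a dict: "t": time; "joint_pos": joint angles; "dq": joint speeds; "effort": joint torques, N m; "position": TCP position; "tool_rot": TCP orientation; "wrist_force": force on the tool from outside, world axes, zero at the start; "ft_torque": the same for the moment, N m; "grip_width": opening from 0.0 (shut) to 1.0 (fully open); "grip_force": force on a finger pad.
Only numpy, scipy, OpenCV 4.12 (cv2) and the standard library are available. Lean on these libraries where they do the work, as an engineer would, in place of code of your own. Each camera call takes 0.05 s, during which the arm holds its last target. There are 200 camera calls.

## Task

Restock the gap on the low steel rack: first stand the slim tin from the bench on the rack midway between the two squat tins, in line with them, and let go of it. Then take the label holder out of its slotted wooden stand, push it down behind the short lip on the rack's front, centred along the lip, until the spring bar under it is pressed fully home, and finish while still holding it pressed down there, ready to be tack-welded. Leave the squat tins and the other things on the bench where they are.

Things in the scene. Friction and masses are not known exactly. Their poses are not given: they have to be found in the camera images.
- tin: the slim plain steel tin to be placed: upright cylinder 50 mm dia, 70 mm high, dark top band, about 0.25 kg; starts standing on the bench in front of the rack, to the left or the right. Origin at the centre of its underside, z up
- tin_left: squat lidded tin standing on the rack, left (+y) of the gap: 68 mm dia, 55 mm high; must stay. Origin at the centre of its underside
- tin_right: squat lidded tin standing on the rack, right (-y) of the gap: 68 mm dia, 55 mm high; must stay. Origin at the centre of its underside
- rack: low steel bench rack, fixed, 180 mm deep (x) x 480 mm wide (y); its board's upper face is 60 mm above the bench, with a 30 mm upstand along the back edge only. Origin on the bench under its centre; -x is its front
- lip: dark steel lip bracket, fixed to the rack's front face somewhere along it, 70 mm wide (y). It forms an upright slot, open at the top and both ends, 9 mm wide in x: front lip 5 mm thick, 60 mm high, with a flared edge leaning outwards (-x) above it to 75 mm; back plate 6 mm thick, 78 mm high. Origin on the bench under the centre of the slot; x points towards the rack's back, y along the slot, z up. The rack's front face is 10.5 mm behind (+x of) the origin
- lip_mouth (a point): centre of the slot, level with the top of the straight front lip, 60 mm above the bench; axes as lip
- bay (a point): the spot on the rack's board (60 mm above the bench) midway between the squat tins and in line with them, straight behind the lip, 100.5 mm along the lip's x from the slot's centre; axes as lip
- spring_bar (a joint): brass spring bar (44 mm long in y) inside the slot: its top is 30 mm above the bench at rest (0) and is pressed down up to 0.010 m (hard stop, top 20 mm above the bench). It pushes up with about 4 N at 0 and 9 N at 0.010 and lifts the holder again when that is let go
- holder: steel label holder, 0.12 kg, same on both faces (either way round will do): blade 5 mm thick (x) x 70 mm wide (y) x 75 mm high with a paper label on it, and above it a narrower folded grip tab 10 mm thick (x) x 40 mm wide (y) x 35 mm high; 110 mm in all. Starts upright in the stand's slot, may lean slightly. Origin at the centre of its lower edge, z up. Fully home its lower edge is 20 mm above the bench, so the tab reaches from 95 to 130 mm above it
- stand: slotted wooden stand, fixed, 60 (x) x 110 (y) x 40 mm high; a slot 6.5 mm wide along y, 25 mm deep, holds the holder with its lower edge 15 mm above the bench; lift the holder at least 30 mm straight up to free it. Starts left or right in front of the rack (the tin is on the other side). Origin on the bench under its centre
- gauge_block: dark steel block, 45 x 60 x 22 mm, lying on the bench near its front middle; bystander, leave alone
- pop_bottle: green glass bottle, 58 mm dia, 190 mm high, at the right; bystander, leave alone; origin at its underside
- paint_can: steel paint can, 84 mm dia, 105 mm high, at the left; bystander, leave alone; origin at its underside
- candlestick: wrought-iron candlestick, 121 mm high, 70 mm square foot, far left; bystander, leave alone; origin at its underside
- hammer: hammer lying on the bench at the left; bystander, leave alone
- wire_brush: brush lying on the bench at the right; bystander, leave alone
Mind the look-alikes: they are no part of the job. What is shaped like the tin but orange, purple or turquoise is not meant.

How it is judged:
By the outcome, as a careful person would: the job done as asked, in the order asked, and still so for the second after the job is handed in, while the arm keeps its last pose, push and grip.
It also fails if it takes over 51 s, if anything falls off the work surface, if the arm or the gripper's body presses on something with over 40 N, if the wrist force passes 120 N, or if a joint passes its speed limit or range.

## Working session

There is one attempt and no reset: what is moved stays moved. The work goes in short steps, Python scripts to look and compute and a tool call to move; the robot and the scene stay as the last step left them, time stands still between calls to the robot, and variables do not carry over. Pictures are saved under pics/ and viewed, at most 10 in all, crops included, and the job is handed in when it is done.

Besides the shell and the picture viewer there is one more tool, called in YAML: its name, and indented under it one key for each argument. drive_tool: Moves the arm, as the interface text tells. Its arguments: {"type":"object","properties":{"increments":{"type":"array","items":{"type":"object","properties":{"dp":{"type":"array","items":{"type":"number"}},"angular":{"type":"array","items":{"type":"number"}}}}},"fingers":{"type":"number"}},"required":["increments"]}

```bash
mkdir -p pics; cat > h.py <<'E'
import numpy as np, cv2
from workcell import manip
def grab(n):
    d=manip.get_image(n); np.savez('%s.npz'%n,**d); return d
def load(n): return dict(np.load('%s.npz'%n))
def cloud(d):
    K=np.array(d['camera_matrix']);z=d['range_z'].astype(float);T=np.linalg.inv(d['world_to_cam'])
    v,u=np.mgrid[:z.shape[0],:z.shape[1]]
    P=np.stack([(u-K[0,2])*z/K[0,0],(v-K[1,2])*z/K[1,1],z],-1)
    W=P@T[:3,:3].T+T[:3,3]; W[z<=0]=np.nan; return W
E
python3 - <<'E'
from h import *
a=grab('top');b=grab('scene')
cv2.imwrite('pics/top.png',a['image']);cv2.imwrite('pics/scene.png',b['image'])
print(manip.get_obs())
E
```

```text
{'t': 0.1, 'joint_pos': array([-1.32183464e+00,  4.86840521e-02,  9.77304411e-02,  1.62199935e+00,
       -8.04893713e-06,  1.44303901e+00]), 'dq': array([-0.00110556,  0.0002001 ,  0.00411686, -0.00062039, -0.00101358,
       -0.00064528]), 'effort': array([ 2.75394545e-03, -3.39850795e+01,  3.20936000e+01,  1.58033537e-02,
       -1.40211832e-04, -2.20953837e-06]), 'position': array([ 193.00024665, -487.63566677,  230.21831857]), 'tool_rot': array([-3.08391234e+00, -5.87852916e-01,  2.17643476e-04]), 'wrist_force': array([-0.36444257, -0.00975704, -0.09629205]), 'ft_torque': array([0.03150853, 0.06671188, 0.03063271]), 'grip_force': 0.0, 'grip_width': 0.9988181286840107}
```

View pics/top.png

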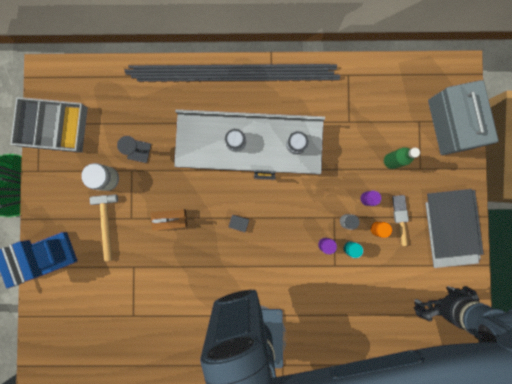

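View pics/scene.png

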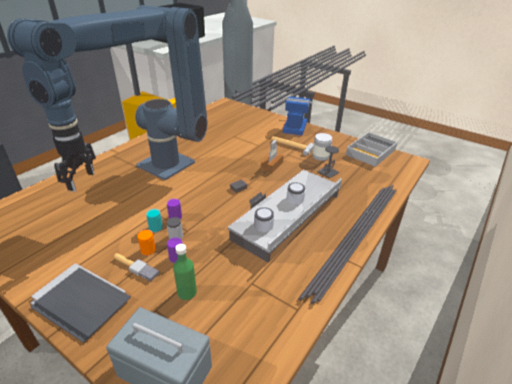

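The top view shows the rack centred at about (250,142), the squat tins at (235,139) and (298,142), and the lip at (264,175). The plain tin is at (349,221), among purple, orange and turquoise look-alikes. The stand with the holder is at (170,218).

```bash
python3 - <<'E'
from h import *
a=load('top');W=cloud(a)
def r(n,u0,u1,v0,v1,z0,z1):
    w=W[v0:v1,u0:u1].reshape(-1,3);w=w[(w[:,2]>z0)&(w[:,2]<z1)]
    if len(w)<3: print(n,len(w));return
    c,s,t=cv2.minAreaRect(w[:,:2].astype(np.float32))
    print(n,len(w),'mean',w.mean(0).round(1),'rect',np.round(c,1),np.round(s,1),round(t,1))
r('tin',335,362,210,234,50,90)
r('L',222,250,126,155,105,130)
r('R',284,315,128,156,105,130)
r('rack',170,330,105,178,50,70)
r('lip',248,280,166,184,65,90)
r('lipall',248,280,166,184,40,90)
r('stand',145,195,205,232,25,50)
r('holder',145,195,200,232,60,150)
r('holder tab',145,195,200,232,105,150)
r('orange',370,395,218,242,50,90)
r('purp1',358,385,186,210,50,90)
r('purp2',315,340,235,258,50,90)
r('turq',342,368,240,262,50,90)
r('block',225,255,210,235,10,40)
w=W[280:380,:,2]; print(np.linalg.inv(a['world_to_cam'])[:3,3], a['camera_matrix'])
crop=np.hstack([cv2.resize(a['image'][205:235,145:200],None,fx=7,fy=7,interpolation=cv2.INTER_CUBIC),cv2.resize(a['image'][160:190,240:295],None,fx=7,fy=7,interpolation=cv2.INTER_CUBIC)])
cv2.imwrite('pics/c1.png',crop)
E
```

```text
tin 196 mean [ 386.2 -314.8   68.6] rect [ 385.5 -315.7] [46.  45.8] 1.4
L 351 mean [648.4  55.  116.1] rect [648.5  55.3] [63.8 64.6] 47.6
R 347 mean [ 638.4 -140.9  115.9] rect [ 639.2 -140.6] [62.2 63.9] 89.9
rack 6973 mean [641.8  19.5  60.9] rect [632.6  13.8] [481.4 194.5] 86.9
lip 113 mean [540.1 -35.9  74.6] rect [546.3 -30.9] [81.7 40.4] 83.5
lipall 299 mean [551.9 -38.   65.4] rect [547.7 -35.4] [101.5  44.8] 89.2
stand 539 mean [395.6 279.8  40.8] rect [395.4 281.9] [ 59.8 110.1] 5.7
holder 61 mean [395.6 279.  116. ] rect [395.1 285.1] [ 9.4 67.4] 2.3
holder tab 46 mean [395.2 284.  124.6] rect [395.1 286.2] [ 9.4 40.9] 2.3
orange 207 mean [ 361.  -417.7   68.2] rect [ 360.8 -419.8] [46.7 46.9] 27.0
purp1 200 mean [ 462.7 -385.9   68.6] rect [ 463.1 -387.5] [46.1 45.7] 89.5
purp2 194 mean [ 308.5 -241.3   69. ] rect [ 307.9 -241.8] [46.6 47.8] 44.6
turq 200 mean [ 295.9 -325.3   68.8] rect [ 295.9 -326.4] [44.2 46.6] 2.8
block 243 mean [381.2  49.5  22.5] rect [381.1  49.7] [59.6 44.7] 72.3
[ 430.02939463  -19.70261205 1240.36632996] [[362.4848182    0.         256.58630582]
 [  0.         362.4848182  192.21022646]
 [  0.           0.           1.        ]]
```

View pics/c1.png

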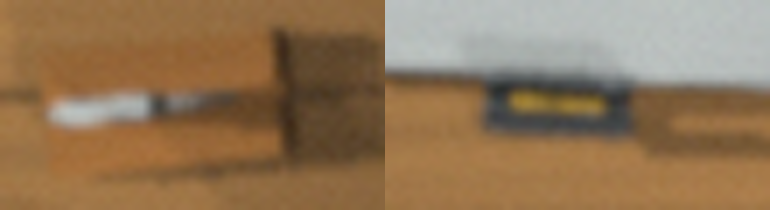

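The crops show the stand with the tab at about (95,107) and the lip with its yellow-brass bar at about (560,103). All sizes agree with the given ones: tin top at 69 mm, squat tops at 116 mm, stand 60 x 110 mm. Next I go above the tin, keeping the present yaw because it clears the look-alikes.

drive_tool:
  increments:
    - {"dp": [0.243,-0.0895,0.06],"angular": [0,0,0]}
    - {"dp": [0.243,-0.0895,0.06],"angular": [0,0,0]}
    - {"dp": [0.243,-0.0895,0.06],"angular": [0,0,0]}
    - {"dp": [0.243,-0.0895,0.06],"angular": [0,0,0]}
    - {"dp": [0.243,-0.0895,0.06],"angular": [0,0,0]}
    - {"dp": [0.243,-0.0895,0.06],"angular": [0,0,0]}
    - {"dp": [0.243,-0.0895,0.06],"angular": [0,0,0]}
    - {"dp": [0.243,-0.0895,0.06],"angular": [0,0,0]}
    - {"dp": [0.243,-0.0895,0.06],"angular": [0,0,0]}
    - {"dp": [0.243,-0.0895,0.06],"angular": [0,0,0]}
  fingers: 0.0854

```text
t: 0.93
position: [385.7, -315.9, 171.2]
tool_rot: [3.086, 0.588, -0.001]
wrist_force: [0.1, -0.6, -0.5]
grip_width: 1.001
grip_force: 0.0
```

```bash
cat >> h.py <<'E'
from scipy.spatial.transform import Rotation as Ro
def pose():
    o=manip.get_obs(); return o['position'],Ro.from_rotvec(o['tool_rot']).as_matrix(),o
def to(p,yaw=None):
    "shift/turn in tool axes to world TCP p, tool down with tool-x at yaw deg"
    q,R,o=pose(); print('t',o['t'],'pos',q.round(1),'yaw',round(np.degrees(np.arctan2(R[1,0],R[0,0])),2),'tilt',R[:2,2].round(4))
    print('dp mm',(R.T@(np.array(p)-q)).round(1))
    if yaw is not None:
        y=np.radians(yaw);G=np.array([[np.cos(y),np.sin(y),0],[np.sin(y),-np.cos(y),0],[0,0,-1]])
        print('ang',Ro.from_matrix(R.T@G).as_rotvec().round(4))
def rect(w,n=''):
    c,s,t=cv2.minAreaRect(w[:,:2].astype(np.float32)); print(n,len(w),'mean',w.mean(0).round(1),'rect',np.round(c,1),np.round(s,1),round(t,1)); return c
E
python3 - <<'E'
from h import *
d=grab('wrist');cv2.imwrite('pics/w1.png',d['image']);W=cloud(d)
w=W.reshape(-1,3);w=w[(abs(w[:,0]-386)<40)&(abs(w[:,1]+315)<40)&(w[:,2]>60)&(w[:,2]<76)]
print(np.isfinite(W[...,2]).sum(),len(w))
if len(w)>5: rect(w)
to([386,-315,27])
E
```

```text
195811 2828
 2828 mean [ 389.7 -318.6   69.6] rect [ 388.6 -319.2] [47.3 47.4] 60.3
t 0.9833 pos [ 385.6 -316.4  171.5] yaw 21.52 tilt [-0.0003 -0.0006]
dp mm [  1.   -1.2 144.5]
```

View pics/w1.png

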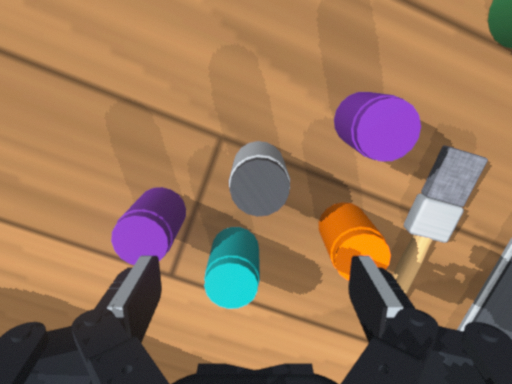

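The wrist view shows the plain tin at about (260,180), between the fingers' columns, with the look-alikes clear of both finger paths. It measures (389,-319) here against (386,-315) from the top camera, so I take (388,-317.5).

drive_tool:
  increments:
    - {"dp": [0.002,0.002,0.04],"angular": [0,0,0]}
    - {"dp": [0.002,0.002,0.08],"angular": [0,0,0]}
    - {"dp": [0.002,0.002,0.115],"angular": [0,0,0]}
    - {"dp": [0.002,0.002,0.135],"angular": [0,0,0]}
    - {"dp": [0.002,0.002,0.144],"angular": [0,0,0]}
    - {"dp": [0.002,0.002,0.144],"angular": [0,0,0]}
    - {"dp": [0.002,0.002,0.144],"angular": [0,0,0]}

```text
t: 1.57
position: [388.6, -317.8, 28.2]
tool_rot: [3.086, 0.586, 0.001]
wrist_force: [-0.1, -0.6, 0.5]
grip_width: 1.003
grip_force: 0.0
```

drive_tool:
  increments:
    - {"dp": [0,0,0],"angular": [0,0,0]}
    - {"dp": [0,0,0],"angular": [0,0,0]}
    - {"dp": [0,0,0],"angular": [0,0,0]}
    - {"dp": [0,0,0],"angular": [0,0,0]}
    - {"dp": [0,0,0],"angular": [0,0,0]}
    - {"dp": [0,0,0],"angular": [0,0,0]}
    - {"dp": [0,0,0],"angular": [0,0,0]}
    - {"dp": [0,0,0],"angular": [0,0,0]}
  fingers: 0.03

```text
t: 2.23
position: [390.2, -318.3, 29.8]
tool_rot: [3.082, 0.588, 0.004]
wrist_force: [-0.1, -1.1, 6.7]
grip_width: 0.569
grip_force: 62.6
```

drive_tool:
  increments:
    - {"dp": [0,0,-0.02],"angular": [0,0,0]}
    - {"dp": [0,0,-0.055],"angular": [0,0,0]}
    - {"dp": [0,0,-0.09],"angular": [0,0,0]}
    - {"dp": [0,0,-0.125],"angular": [0,0,0]}
    - {"dp": [0.03,-0.02,-0.145],"angular": [0,0,0]}
    - {"dp": [0.06,-0.045,-0.16],"angular": [0,0,0]}
    - {"dp": [0.09,-0.067,-0.165],"angular": [0,0,0]}
    - {"dp": [0.12,-0.088,-0.17],"angular": [0,0,0]}
    - {"dp": [0.15,-0.11,-0.17],"angular": [0,0,0]}
    - {"dp": [0.18,-0.131,-0.17],"angular": [0,0,0]}
    - {"dp": [0.21,-0.153,-0.17],"angular": [0,0,0]}
    - {"dp": [0.235,-0.171,-0.17],"angular": [0,0,0]}
    - {"dp": [0.25,-0.182,-0.17],"angular": [0,0,0]}
    - {"dp": [0.256,-0.187,-0.17],"angular": [0,0,0]}
    - {"dp": [0.256,-0.187,-0.17],"angular": [0,0,0]}
    - {"dp": [0.256,-0.187,-0.17],"angular": [0,0,0]}

```text
t: 3.57
position: [557.3, -48.8, 196.5]
tool_rot: [3.086, 0.589, -0.004]
wrist_force: [-1.1, -0.5, -3.9]
grip_width: 0.571
grip_force: 63.1
```

```bash
python3 - <<'E'
from h import *
d=grab('wrist');cv2.imwrite('pics/w2.png',d['image']);W=cloud(d)
to([643.5,-43,110],87.2)
E
```

```text
t 3.6167 pos [557.2 -49.4 196.8] yaw 21.55 tilt [-0.0017 -0.0006]
dp mm [82.7 25.8 86.7]
ang [-1.0000e-03  1.6000e-03 -1.1457e+00]
```

View pics/w2.png

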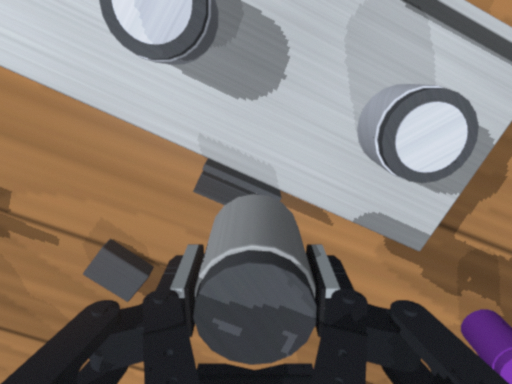

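The view shows squat L at (158,5), cut off at the top edge, squat R at (428,135), the lip at (240,180), and the held tin upright at (255,300).

```bash
cat >> h.py <<'E'
from scipy.optimize import least_squares
def circ(W,m,n,zr):
    """circle fit to outline of the pixels m (only outline pixels inside the image); W cloud"""
    m=cv2.morphologyEx(m.astype(np.uint8),cv2.MORPH_OPEN,np.ones((3,3),np.uint8))
    k=max(cv2.findContours(m,cv2.RETR_EXTERNAL,cv2.CHAIN_APPROX_NONE)[0],key=len)[:,0]
    k=k[(k[:,0]>2)&(k[:,0]<509)&(k[:,1]>2)&(k[:,1]<381)]
    p=W[k[:,1],k[:,0]]
    s=least_squares(lambda c:np.hypot(p[:,0]-c[0],p[:,1]-c[1])-c[2],[*p[:,:2].mean(0),30],loss='soft_l1',f_scale=1.)
    print(n,'centre',s.x[:2].round(1),'r',s.x[2].round(1),'z',p[:,2].mean().round(1)); return s.x[:2]
E
python3 - <<'E'
from h import *
d=load('wrist');W=cloud(d);v,u=np.mgrid[:384,:512];Z=W[...,2]
t=(Z>110)&(Z<121)
L=circ(W,t&(u<230)&(v<80),'L',0);R=circ(W,t&(u>340)&(v<200),'R',0)
y=(L-R);print('dist',np.linalg.norm(y));y/=np.linalg.norm(y);x=np.array([y[1],-y[0]])
print('bay',(L+R)/2,'yaw',np.degrees(np.arctan2(x[1],x[0])),'lip',(L+R)/2-100.5*x)
m=(abs(u-255)<75)&(v>220)&(v<365)
print('held z hist',np.histogram(Z[m],bins=np.arange(180,270,5)))
zt=np.nanmedian(Z[290:310,240:270]);print(zt)
circ(W,m&(abs(Z-zt)<4),'held',0)
m=(u>190)&(u<290)&(v>140)&(v<215)&(Z>71)&(Z<85)
rect(W[m],'lip')
m=(u>190)&(u<290)&(v>140)&(v<215)&(Z>76)&(Z<85)
rect(W[m],'backplate')
E
```

```text
L centre [651.9  53.6] r 32.0 z 113.2
R centre [ 642.2 -142.9] r 31.9 z 113.7
dist 196.73895927674403
bay [647.04095456 -44.62692065] yaw -2.842303302630055 lip [546.66458989 -39.64340636]
held z hist (array([   28,    63,    97,   169,   443,   682,   738,   793,   891,
        1551,  1158, 10782,    43,     8,    58,    21,   107]), array([180, 185, 190, 195, 200, 205, 210, 215, 220, 225, 230, 235, 240,
       245, 250, 255, 260, 265]))
236.78979160009618
held centre [555.6 -48.9] r 23.4 z 235.6
lip 1020 mean [547.6 -32.   76.2] rect [542.  -39.2] [69.8 29.2] 86.9
backplate 601 mean [552.6 -36.3  77.9] rect [543.4 -39.5] [69.8 26.6] 87.7
```

Relative to the arm, the wrist camera agrees with the grasp (the tin centred itself at TCP x≈390), so I use its bay, (647,-44.6) at yaw -2.8°. I move above it and turn so the fingers close along the rack's x.

drive_tool:
  increments:
    - {"dp": [0.01,0.003,0],"angular": [0,0,-0.1]}
    - {"dp": [0.02,0.006,0],"angular": [0,0,-0.21]}
    - {"dp": [0.03,0.009,0.01],"angular": [0,0,-0.32]}
    - {"dp": [0.04,0.012,0.02],"angular": [0,0,-0.43]}
    - {"dp": [0.05,0.015,0.03],"angular": [0,0,-0.54]}
    - {"dp": [0.06,0.018,0.04],"angular": [0,0,-0.65]}
    - {"dp": [0.07,0.022,0.05],"angular": [0,0,-0.76]}
    - {"dp": [0.078,0.025,0.06],"angular": [0,0,-0.87]}
    - {"dp": [0.084,0.027,0.065],"angular": [0,0,-0.98]}
    - {"dp": [0.0865,0.028,0.07],"angular": [0,0,-1.08]}
    - {"dp": [0.0865,0.028,0.07],"angular": [0,0,-1.146]}
    - {"dp": [0.0865,0.028,0.07],"angular": [0,0,-1.146]}
    - {"dp": [0.0865,0.028,0.07],"angular": [0,0,-1.146]}

```text
t: 4.7
position: [648.2, -44.4, 127.2]
tool_rot: [-2.278, -2.163, 0.001]
wrist_force: [0.5, 1.0, -3.0]
grip_width: 0.567
grip_force: 63.0
```

```bash
python3 - <<'E'
from h import *
d=grab('wrist');W=cloud(d);Z=W[...,2];zt=167
v,u=np.mgrid[:384,:512]
c=circ(W,(abs(Z-zt)<5)&(abs(u-255)<80)&(v>200),'held',0)
t=(Z>110)&(Z<121)&(v<200)
if t.sum()>200: circ(W,t,'L?',0)
print(d['world_to_cam'].shape, Z[300,255])
to([648,-43.5,90.5],87.2)
E
```

```text
held centre [647.9 -46. ] r 23.9 z 165.8
L? centre [652.   53.9] r 31.9 z 114.6
(4, 4) 167.5945090678494
t 4.75 pos [648.4 -44.1 127.5] yaw 87.05 tilt [-0.0001 -0.0002]
dp mm [ 0.6 -0.4 37. ]
ang [-0.      0.0002 -0.0026]
```

drive_tool:
  increments:
    - {"dp": [0.0014,-0.0009,0.01],"angular": [0,0,0]}
    - {"dp": [0.0014,-0.0009,0.02],"angular": [0,0,0]}
    - {"dp": [0.0014,-0.0009,0.028],"angular": [0,0,0]}
    - {"dp": [0.0014,-0.0009,0.033],"angular": [0,0,0]}
    - {"dp": [0.0014,-0.0009,0.036],"angular": [0,0,0]}
    - {"dp": [0.0014,-0.0009,0.037],"angular": [0,0,0]}
    - {"dp": [0.0014,-0.0009,0.037],"angular": [0,0,0]}
    - {"dp": [0.0014,-0.0009,0.037],"angular": [0,0,0]}

```text
t: 5.42
position: [648.3, -41.3, 90.4]
tool_rot: [2.274, 2.167, 0.001]
wrist_force: [-0.1, -0.6, -3.6]
grip_width: 0.569
grip_force: 63.1
```

drive_tool:
  increments:
    - {"dp": [0,0,0.0007],"angular": [0,0,0]}
    - {"dp": [0,0,0.0014],"angular": [0,0,0]}
    - {"dp": [0,0,0.0014],"angular": [0,0,0]}

```text
t: 5.67
position: [648.4, -41.5, 89.8]
tool_rot: [2.273, 2.167, 0.001]
wrist_force: [-1.3, 0.1, 0.1]
grip_width: 0.57
grip_force: 63.5
```

drive_tool:
  increments:
    - {"dp": [0,0,0],"angular": [0,0,0]}
    - {"dp": [0,0,0],"angular": [0,0,0]}
    - {"dp": [0,0,0],"angular": [0,0,0]}
    - {"dp": [0,0,0],"angular": [0,0,0]}
    - {"dp": [0,0,0],"angular": [0,0,0]}
  fingers: 0.066

```text
t: 6.08
position: [648.1, -41.4, 89.2]
tool_rot: [2.274, 2.167, 0.0]
wrist_force: [0.2, -0.1, -0.0]
grip_width: 0.771
grip_force: 0.0
```

drive_tool:
  increments:
    - {"dp": [0,0,-0.02],"angular": [0,0,0]}
    - {"dp": [0,0,-0.05],"angular": [0,0,0]}
    - {"dp": [0,0,-0.085],"angular": [0,0,0]}
    - {"dp": [0,0,-0.12],"angular": [0,0,0]}
    - {"dp": [-0.03,-0.03,-0.15],"angular": [0,0,0]}
    - {"dp": [-0.055,-0.055,-0.17],"angular": [0,0,0]}
    - {"dp": [-0.055,-0.07,-0.17],"angular": [0,0,0]}
    - {"dp": [-0.055,-0.07,-0.17],"angular": [0,0,0]}
    - {"dp": [-0.055,-0.07,-0.17],"angular": [0,0,0]}

```text
t: 6.83
position: [575.3, -93.5, 260.3]
tool_rot: [2.274, 2.164, 0.003]
wrist_force: [0.7, -0.4, -1.2]
grip_width: 0.77
grip_force: 0.0
```

```bash
python3 - <<'E'
from h import *
d=grab('wrist');cv2.imwrite('pics/w3.png',d['image']);W=cloud(d);Z=W[...,2]
print(pose()[0],pose()[2]['grip_width'])
a=grab('top');Wa=cloud(a)
def sel(W,c,r,z0,z1): return (np.hypot(W[...,0]-c[0],W[...,1]-c[1])<r)&(W[...,2]>z0)&(W[...,2]<z1)
for n,c,z in(('L',(652,54),116),('tin',(647,-45),131),('R',(642,-143),116)):
  for nm,w in(('wrist',W),('top',Wa)):
    try: circ(w,sel(w,c,45,z-8,z+5),n+nm,0)
    except Exception as e: print(n,nm,e)
E
```

```text
[575.60024611 -92.96966226 259.14138198] 0.7698067152416698
Lwrist centre [651.6  53.3] r 31.8 z 112.1
Ltop centre [649.5  55.3] r 31.0 z 115.3
tinwrist centre [647.7 -44. ] r 22.9 z 128.6
tintop centre [645.4 -41. ] r 20.8 z 130.0
Rwrist centre [ 641.8 -142.9] r 31.7 z 113.2
R top max() iterable argument is empty
```

View pics/w3.png

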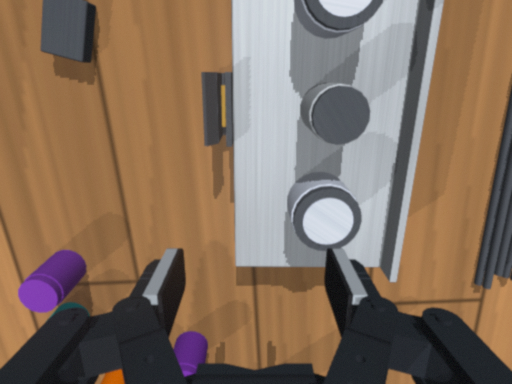

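The tin stands on the rack at (335,112), in line with the squat tins at (345,0) and (327,215). It measures 1 mm from the midpoint. The lip slot with its yellow bar is at (222,108). Next I measure the lip from this image.

```bash
python3 - <<'E'
from h import *
d=load('wrist');W=cloud(d);Z=W[...,2];v,u=np.mgrid[:384,:512]
L,R=np.array([651.7,53.5]),np.array([642,-142.9]);y=(L-R)/np.linalg.norm(L-R);x=np.array([y[1],-y[0]]);O=(L+R)/2-100.5*x
print('lip from tins',O,np.degrees(np.arctan2(x[1],x[0])))
m=(u>195)&(u<240)&(v>60)&(v<155)
Q=np.stack([(W[...,:2]-O)@x,(W[...,:2]-O)@y,Z],-1)
for z0,z1 in((20,40),(55,66),(66,74),(74,82)):
    q=Q[m&(Z>z0)&(Z<z1)&(Q[...,0]<12)]
    if len(q): print(z0,z1,len(q),np.percentile(q,[1,10,50,90,99],axis=0).round(1).tolist())
im=d['image'].astype(int);ye=m&(im[...,2]-im[...,0]>60)&(im[...,1]>110)&(abs(u-223)<8)
q=Q[ye];print('bar',len(q),np.percentile(q,[1,50,99],axis=0).round(1).tolist())
row=Q[108,198:240];print(row.round(0).tolist())
to([500,100,260],87)
E
```

```text
lip from tins [546.47234971 -39.74244803] -2.8274838624212966
20 40 270 [[-6.0, -31.2, 21.6], [-5.8, -20.2, 25.2], [-4.2, 0.4, 30.2], [-1.3, 21.9, 35.8], [-0.7, 33.2, 39.4]]
55 66 620 [[-9.6, -43.7, 55.9], [-8.6, -30.1, 58.6], [-5.8, 1.9, 60.7], [11.4, 31.2, 64.9], [11.9, 42.9, 65.9]]
66 74 522 [[-18.7, -34.3, 66.1], [-14.4, -28.0, 66.9], [-11.8, 0.7, 70.4], [-9.1, 29.4, 73.5], [9.5, 34.5, 74.0]]
74 82 796 [[-18.6, -34.0, 74.1], [-17.2, -26.8, 74.6], [4.5, 2.3, 77.3], [8.6, 28.5, 78.8], [9.5, 34.7, 79.7]]
bar 306 [[nan, nan, nan], [nan, nan, nan], [nan, nan, nan]]
[[-35.0, -5.0, 1.0], [-34.0, -5.0, -0.0], [-33.0, -5.0, 0.0], [-31.0, -5.0, 0.0], [-30.0, -5.0, 0.0], [-18.0, 2.0, 74.0], [-17.0, 2.0, 75.0], [-16.0, 2.0, 76.0], [-15.0, 2.0, 75.0], [-14.0, 2.0, 73.0], [-13.0, 2.0, 73.0], [-13.0, 2.0, 70.0], [-12.0, 1.0, 68.0], [-11.0, 2.0, 70.0], [-10.0, 1.0, 67.0], [-9.0, 1.0, 68.0], [-9.0, 1.0, 64.0], [-8.0, 1.0, 64.0], [-7.0, 1.0, 61.0], [-6.0, 1.0, 60.0], [-6.0, 0.0, 54.0], [-6.0, -1.0, 45.0], [-6.0, -2.0, 34.0], [-6.0, -3.0, 23.0], [-4.0, -2.0, 30.0], [-3.0, -2.0, 30.0], [-1.0, -2.0, 31.0], [4.0, 2.0, 77.0], [5.0, 2.0, 79.0], [5.0, 2.0, 78.0], [6.0, 2.0, 78.0], [7.0, 2.0, 78.0], [8.0, 2.0, 78.0], [9.0, 2.0, 76.0], [9.0, 1.0, 64.0], [10.0, 1.0, 59.0], [11.0, 1.0, 60.0], [12.0, 1.0, 59.0], [13.0, 1.0, 60.0], [14.0, 1.0, 60.0], [15.0, 1.0, 59.0], [16.0, 1.0, 60.0]]
t 6.9333 pos [575.7 -92.7 258.3] yaw 87.26 tilt [-0.0002  0.0004]
dp mm [188.8 -84.8  -1.6]
ang [-0.0002 -0.0004  0.0046]
```

The lip bracket sits about 1 mm forward of the estimate from the tins, so the slot centre is about (545.3,-39.4) at yaw -2.8°. Next I go to look at the holder.

drive_tool:
  increments:
    - {"dp": [0.02,-0.013,0],"angular": [0,0,0]}
    - {"dp": [0.05,-0.033,0],"angular": [0,0,-0.02]}
    - {"dp": [0.08,-0.053,0],"angular": [0,0,-0.04]}
    - {"dp": [0.11,-0.074,0],"angular": [0,0,-0.06]}
    - {"dp": [0.14,-0.094,0],"angular": [0,0,-0.08]}
    - {"dp": [0.17,-0.114,0.005],"angular": [0,0,-0.1]}
    - {"dp": [0.2,-0.134,0.01],"angular": [0,0,-0.12]}
    - {"dp": [0.23,-0.154,0.015],"angular": [0,0,-0.135]}
    - {"dp": [0.26,-0.174,0.018],"angular": [0,0,-0.148]}
    - {"dp": [0.28,-0.188,0.018],"angular": [0,0,-0.148]}
    - {"dp": [0.289,-0.194,0.018],"angular": [0,0,-0.148]}
    - {"dp": [0.289,-0.194,0.018],"angular": [0,0,-0.148]}
    - {"dp": [0.289,-0.194,0.018],"angular": [0,0,-0.148]}

```text
t: 8.02
position: [395.7, 205.3, 240.3]
tool_rot: [2.105, 2.331, -0.002]
wrist_force: [-0.0, 0.1, 0.1]
grip_width: 0.77
grip_force: 0.0
```

```bash
python3 - <<'E'
from h import *
d=grab('wrist');cv2.imwrite('pics/w4.png',d['image']);W=cloud(d);Z=W[...,2]
near=(abs(W[...,0]-397)<50)&(abs(W[...,1]-283)<75)
rect(W[near&(Z>35)&(Z<45)],'stand')
rect(W[near&(Z>120)&(Z<135)],'tabtop')
for z0 in range(45,135,8):
    w=W[near&(Z>z0)&(Z<z0+8)]
    if len(w)>20: print(z0,len(w),w.mean(0).round(1),np.percentile(w,[2,98],axis=0).round(1).tolist())
to([398,284,120],95.7)
E
```

```text
stand 5937 mean [397.1 284.1  40. ] rect [397.9 281.2] [ 60.1 110.4] 5.5
tabtop 756 mean [397.4 285.5 124.9] rect [397.7 284.9] [ 9.8 38.9] 6.1
85 203 [397.2 287.6  89.8] [[392.2, 250.7, 86.8], [403.0, 318.7, 91.9]]
117 400 [397.2 286.3 124.3] [[391.5, 266.1, 123.0], [403.0, 303.8, 125.0]]
125 356 [397.6 284.7 125.6] [[392.7, 266.3, 125.0], [403.0, 303.4, 126.6]]
t 8.0667 pos [396.1 204.7 240.4] yaw 95.74 tilt [-0.0003 -0.001 ]
dp mm [ 78.8   9.9 120.4]
ang [-0.0003  0.001   0.0007]
```

View pics/w4.png

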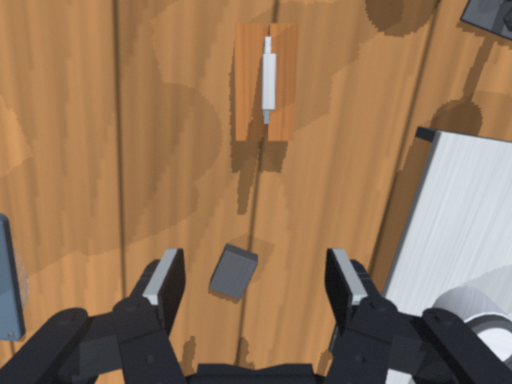

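The picture shows the stand at (265,80) with the holder upright and the tab at (268,82). The tab centre is (397.7,285), its top at 125 mm, yaw about 6°, with no lean. I descend so the fingertips come to shoulder level.

drive_tool:
  increments:
    - {"dp": [0.035,0.004,0.01],"angular": [0,0,0]}
    - {"dp": [0.065,0.008,0.03],"angular": [0,0,0]}
    - {"dp": [0.0797,0.0096,0.05],"angular": [0,0,0]}
    - {"dp": [0.0797,0.0096,0.08],"angular": [0,0,0]}
    - {"dp": [0.0797,0.0096,0.11],"angular": [0,0,0]}
    - {"dp": [0.0797,0.0096,0.135],"angular": [0,0,0]}
    - {"dp": [0.0797,0.0096,0.146],"angular": [0,0,0]}
    - {"dp": [0.0797,0.0096,0.1495],"angular": [0,0,0]}
    - {"dp": [0.0797,0.0096,0.1495],"angular": [0,0,0]}
    - {"dp": [0.0797,0.0096,0.1495],"angular": [0,0,0]}

```text
t: 8.9
position: [398.5, 285.3, 92.9]
tool_rot: [2.108, 2.328, 0.003]
wrist_force: [-0.3, -0.0, -0.4]
grip_width: 0.773
grip_force: 0.0
```

drive_tool:
  increments:
    - {"dp": [0,0,0],"angular": [0,0,0]}
    - {"dp": [0,0,0],"angular": [0,0,0]}
    - {"dp": [0,0,0],"angular": [0,0,0]}
    - {"dp": [0,0,0],"angular": [0,0,0]}
    - {"dp": [0,0,0],"angular": [0,0,0]}
    - {"dp": [0,0,0],"angular": [0,0,0]}
    - {"dp": [0,0,0],"angular": [0,0,0]}
    - {"dp": [0,0,0],"angular": [0,0,0]}
    - {"dp": [0,0,0],"angular": [0,0,0]}
    - {"dp": [0,0,0],"angular": [0,0,0]}
    - {"dp": [0,0,0],"angular": [0,0,0]}
  fingers: 0.0

```text
t: 9.82
position: [397.7, 285.7, 92.3]
tool_rot: [2.107, 2.329, 0.003]
wrist_force: [0.2, 1.0, 5.1]
grip_width: 0.106
grip_force: 59.3
```

drive_tool:
  increments:
    - {"dp": [0,0,-0.012],"angular": [0,0,0]}
    - {"dp": [0,0,-0.03],"angular": [0,0,0]}
    - {"dp": [0,0,-0.05],"angular": [0,0,0]}
    - {"dp": [0,0,-0.075],"angular": [0,0,0]}
    - {"dp": [0,0,-0.098],"angular": [0,0,0]}
    - {"dp": [-0.03,0.008,-0.11],"angular": [0,0,0.02]}
    - {"dp": [-0.066,0.018,-0.115],"angular": [0,0,0.03]}
    - {"dp": [-0.102,0.028,-0.115],"angular": [0,0,0.05]}
    - {"dp": [-0.138,0.038,-0.115],"angular": [0,0,0.07]}
    - {"dp": [-0.174,0.047,-0.115],"angular": [0,0,0.09]}
    - {"dp": [-0.21,0.057,-0.115],"angular": [0,0,0.11]}
    - {"dp": [-0.246,0.067,-0.115],"angular": [0,0,0.13]}
    - {"dp": [-0.282,0.077,-0.115],"angular": [0,0,0.149]}
    - {"dp": [-0.318,0.087,-0.115],"angular": [0,0,0.149]}
    - {"dp": [-0.354,0.096,-0.115],"angular": [0,0,0.149]}
    - {"dp": [-0.385,0.105,-0.11],"angular": [0,0,0.149]}
    - {"dp": [-0.398,0.108,-0.1],"angular": [0,0,0.149]}
    - {"dp": [-0.398,0.108,-0.098],"angular": [0,0,0.149]}
    - {"dp": [-0.398,0.108,-0.098],"angular": [0,0,0.149]}
    - {"dp": [-0.398,0.108,-0.098],"angular": [0,0,0.149]}

```text
t: 11.48
position: [543.2, -98.7, 188.7]
tool_rot: [-2.272, -2.165, 0.001]
wrist_force: [1.0, 0.5, -0.4]
grip_width: 0.107
grip_force: 59.3
```

```bash
python3 - <<'E'
from h import *
d=grab('wrist');cv2.imwrite('pics/w5.png',d['image']);W=cloud(d);Z=W[...,2]
p,R,o=pose();print(p,o['t'],o['grip_width'],o['grip_force'])
near=(abs(W[...,0]-p[0])<25)&(abs(W[...,1]-p[1])<60)
for z0 in range(int(p[2])-90,int(p[2])+45,10):
    w=W[near&(Z>z0)&(Z<z0+10)]
    if len(w)>20: print(z0,len(w),w.mean(0).round(1),np.percentile(w,[2,98],axis=0).round(1).tolist())
lm=(abs(W[...,0]-548)<30)&(abs(W[...,1]+39)<50)&(Z>76)&(Z<84)
if lm.sum()>20: rect(W[lm],'backplate/flare tops')
E
```

```text
[543.5694315  -98.51165752 189.31318306] 11.5333 0.10539660746031052 59.33807015419006
119 25 [544.4 -64.5 123.7] [[542.1, -64.9, 119.5], [546.7, -64.1, 127.8]]
129 35 [544.5 -64.4 134. ] [[542.3, -64.8, 129.3], [546.6, -64.1, 138.7]]
139 34 [544.5 -64.4 144.5] [[542.4, -64.7, 139.5], [546.5, -64.1, 148.7]]
149 39 [544.7 -64.5 154. ] [[542.4, -65.7, 149.7], [547.0, -64.0, 158.3]]
159 54 [544.6 -64.4 163.8] [[542.1, -65.2, 159.2], [546.9, -63.9, 168.6]]
169 66 [544.6 -65.2 174.2] [[541.5, -71.5, 169.2], [547.0, -63.9, 178.6]]
179 425 [544.2 -71.9 185.7] [[541.2, -80.0, 179.7], [546.9, -64.1, 188.3]]
189 483 [543.5 -85.5 195.3] [[527.1, -93.3, 189.6], [559.4, -78.8, 198.9]]
199 892 [543.8 -87.4 204.2] [[525.8, -93.6, 199.2], [560.9, -78.8, 208.9]]
209 1100 [543.4 -87.4 214.2] [[525.8, -93.6, 209.3], [560.8, -78.9, 218.8]]
219 3191 [543.2 -95.8 222.5] [[532.3, -117.1, 219.5], [556.1, -79.5, 228.1]]
229 2078 [543.7 -90.8 234.8] [[519.6, -106.8, 229.5], [567.6, -85.0, 238.8]]
backplate/flare tops 844 mean [551.1 -38.1  77.8] rect [542.7 -39.4] [69.5 26.7] 86.1
```

View pics/w5.png

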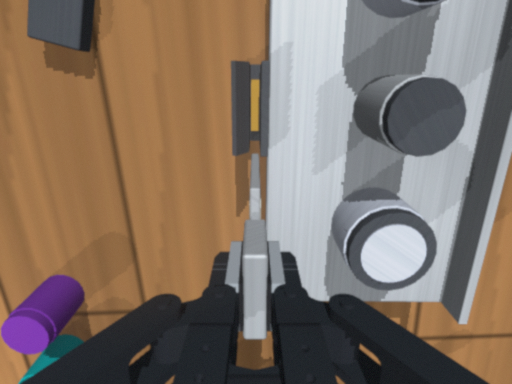

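The held blade hangs vertical, running from (255,155) to (255,340), and lines up with the slot at (255,105) ahead. Next I take the fine offset between the blade and the slot from this same image.

```bash
cat > m.py <<'E'
from h import *
def off(d,p):
    W=cloud(d);Z=W[...,2];a=np.radians(-2.83);x=np.array([np.cos(a),np.sin(a)]);y=np.array([-x[1],x[0]])
    O=np.array([545.3,-39.4]);Q=np.stack([(W[...,:2]-O)@x,(W[...,:2]-O)@y,Z],-1)
    n=(abs(Q[...,0])<25)&(abs(Q[...,1])<38)
    b=Q[n&(Z>77)&(Z<82)&(Q[...,0]>0)];print('plate x (4.5..10.5)',np.percentile(b[:,0],[3,97]).round(1),'y(-35..35)',np.percentile(b[:,1],[1,99]).round(1))
    f=Q[n&(Z>57)&(Z<62)&(Q[...,0]<0)]
    if len(f)>5: print('front lip top x (-9.5..-4.5)',np.percentile(f[:,0],[5,50,95]).round(1),len(f))
    f=Q[n&(Z>72)&(Z<80)&(Q[...,0]<0)];print('flare y',np.percentile(f[:,1],[1,99]).round(1))
    h=Q[(abs(Q[...,0])<15)&(Z>p[2]-75)&(Z<p[2]-12)&(Q[...,1]<(p[1]+39.4)+45)&(Q[...,1]>(p[1]+39.4)+28)]
    print('blade',len(h),'x',np.percentile(h[:,0],[3,50,97]).round(1),'edge y',np.median(h[:,1]).round(1))
    print('tcp in lip',((p[:2]-O)@x).round(1),((p[:2]-O)@y).round(1),p[2].round(1))
if __name__=='__main__':
    off(load('wrist'),pose()[0]); to([545.3,-39.4,160],87.17)
E
python3 m.py
```

```text
plate x (4.5..10.5) [ 4.9 10.4] y(-35..35) [-33.9  33.7]
front lip top x (-9.5..-4.5) [-6.  -5.1 -4.8] 116
flare y [-34.3  33.9]
blade 248 x [-1.9  0.5  2.8] edge y -25.0
tcp in lip 1.2 -59.1 189.3
t 11.5333 pos [543.6 -98.5 189.3] yaw 87.28 tilt [-0.0013  0.001 ]
dp mm [59.1 -1.  29.4]
ang [-0.0013 -0.001   0.0018]
```

drive_tool:
  increments:
    - {"dp": [0.015,-0.0005,0],"angular": [0,0,0.002]}
    - {"dp": [0.035,-0.0005,0],"angular": [0,0,0.002]}
    - {"dp": [0.052,-0.0005,0],"angular": [0,0,0.002]}
    - {"dp": [0.0598,-0.0005,0],"angular": [0,0,0.002]}
    - {"dp": [0.0598,-0.0005,0.008],"angular": [0,0,0.002]}
    - {"dp": [0.0598,-0.0005,0.015],"angular": [0,0,0.002]}
    - {"dp": [0.0598,-0.0005,0.02],"angular": [0,0,0.002]}
    - {"dp": [0.0598,-0.0005,0.02],"angular": [0,0,0.002]}
    - {"dp": [0.0598,-0.0005,0.02],"angular": [0,0,0.002]}

```text
t: 12.28
position: [545.9, -40.8, 168.3]
tool_rot: [-2.277, -2.162, 0.002]
wrist_force: [-0.5, 0.2, -0.8]
grip_width: 0.11
grip_force: 59.4
```

```bash
python3 - <<'E'
from m import *
d=grab('wrist');cv2.imwrite('pics/w6.png',d['image']);off(d,pose()[0]);to([545.3,-39.4,97.3],87.17)
E
```

```text
plate x (4.5..10.5) [ 5.  10.3] y(-35..35) [-31.5  34.5]
front lip top x (-9.5..-4.5) [-6.2 -5.1 -4.7] 117
flare y [-34.   34.8]
blade 250 x [-1.8  0.7  2.8] edge y 33.0
tcp in lip 1.1 -1.4 168.9
t 12.3333 pos [546.3 -40.8 168.9] yaw 87.02 tilt [-0.001   0.0001]
dp mm [ 1.4 -1.  71.6]
ang [-0.001   0.     -0.0027]
```

View pics/w6.png

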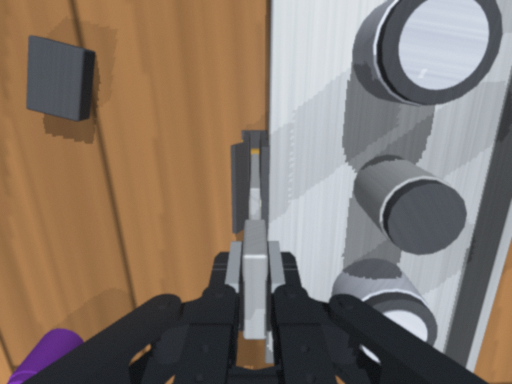

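The blade is over the slot, with its near end at (256,150) just short of the lip end at (255,135). It needs +1.6 mm along the slot and -0.6 mm across. I correct this and lower it into the mouth.

drive_tool:
  increments:
    - {"dp": [0.0016,-0.0006,0],"angular": [0,0,0]}
    - {"dp": [0.0016,-0.0006,0.005],"angular": [0,0,0]}
    - {"dp": [0.0016,-0.0006,0.012],"angular": [0,0,0]}
    - {"dp": [0.0016,-0.0006,0.019],"angular": [0,0,0]}
    - {"dp": [0.0016,-0.0006,0.026],"angular": [0,0,0]}
    - {"dp": [0.0016,-0.0006,0.033],"angular": [0,0,0]}
    - {"dp": [0.0016,-0.0006,0.04],"angular": [0,0,0]}
    - {"dp": [0.0016,-0.0006,0.046],"angular": [0,0,0]}
    - {"dp": [0.0016,-0.0006,0.05],"angular": [0,0,0]}
    - {"dp": [0.0016,-0.0006,0.05],"angular": [0,0,0]}

```text
t: 13.17
position: [545.3, -38.3, 117.8]
tool_rot: [-2.276, -2.163, 0.002]
wrist_force: [0.2, -0.1, -1.6]
grip_width: 0.103
grip_force: 59.4
```

```bash
python3 - <<'E'
from m import *
d=grab('wrist');off(d,pose()[0]);to([545.3,-39.4,97.3],87.17);o=pose()[2];print(o['wrist_force'],o['ft_torque'])
E
```

```text
plate x (4.5..10.5) [ 4.9 10.4] y(-35..35) [-10.2  35.1]
front lip top x (-9.5..-4.5) [-7.2 -5.1 -2.3] 151
flare y [-17.8  35.3]
blade 955 x [-13.5   1.2  14.3] edge y 34.9
tcp in lip 0.3 1.0 118.6
t 13.2167 pos [545.7 -38.5 118.6] yaw 87.08 tilt [-0.0014  0.0003]
dp mm [-1.  -0.3 21.3]
ang [-0.0014 -0.0002 -0.0016]
[ 0.07574656  0.26210558 -1.30354464] [ 0.01417335  0.02630784 -0.0246238 ]
```

The blade is in the slot without contact and centred within about 0.3 mm. Now I press, watching the force.

drive_tool:
  increments:
    - {"dp": [0,0,0.005],"angular": [0,0,0]}
    - {"dp": [0,0,0.01],"angular": [0,0,0]}
    - {"dp": [0,0,0.014],"angular": [0,0,0]}
    - {"dp": [0,0,0.017],"angular": [0,0,0]}
    - {"dp": [0,0,0.017],"angular": [0,0,0]}
    - {"dp": [0,0,0.017],"angular": [0,0,0]}

```text
t: 13.72
position: [546.6, -38.6, 103.5]
tool_rot: [2.276, 2.163, 0.001]
wrist_force: [-1.1, 0.3, 3.8]
grip_width: 0.108
grip_force: 60.3
```

drive_tool:
  increments:
    - {"dp": [0,0,0.0015],"angular": [0,0,0]}
    - {"dp": [0,0,0.003],"angular": [0,0,0]}
    - {"dp": [0,0,0.003],"angular": [0,0,0]}
    - {"dp": [0,0,0.003],"angular": [0,0,0]}

```text
t: 14.05
position: [546.7, -38.6, 100.7]
tool_rot: [2.276, 2.163, 0.001]
wrist_force: [-1.0, 0.7, 4.8]
grip_width: 0.109
grip_force: 60.5
```

drive_tool:
  increments:
    - {"dp": [0,0,0.0015],"angular": [0,0,0]}
    - {"dp": [0,0,0.003],"angular": [0,0,0]}
    - {"dp": [0,0,0.004],"angular": [0,0,0]}
    - {"dp": [0,0,0.004],"angular": [0,0,0]}
    - {"dp": [0,0,0.004],"angular": [0,0,0]}

```text
t: 14.47
position: [546.8, -38.7, 97.4]
tool_rot: [2.276, 2.163, 0.002]
wrist_force: [-2.0, 0.6, 7.8]
grip_width: 0.106
grip_force: 60.8
```

drive_tool:
  increments:
    - {"dp": [0,0,0.001],"angular": [0,0,0]}
    - {"dp": [0,0,0.0015],"angular": [0,0,0]}
    - {"dp": [0,0,0.0015],"angular": [0,0,0]}
    - {"dp": [0,0,0.0015],"angular": [0,0,0]}

```text
t: 14.8
position: [546.9, -38.6, 97.3]
tool_rot: [2.275, 2.163, 0.003]
wrist_force: [-3.8, 0.3, 12.6]
grip_width: 0.104
grip_force: 61.6
```

The force rose past the spring's 9 N and z stopped at 97.3 mm, which is the predicted home height, so the bar is on its stop. I ease the side load slightly, add a small margin, and check.

drive_tool:
  increments:
    - {"dp": [0,-0.0005,0.0003],"angular": [0,0,0]}
    - {"dp": [0,-0.001,0.0006],"angular": [0,0,0]}
    - {"dp": [0,-0.001,0.0006],"angular": [0,0,0]}
    - {"dp": [0,-0.001,0.0006],"angular": [0,0,0]}
    - {"dp": [0,-0.001,0.0006],"angular": [0,0,0]}
    - {"dp": [0,-0.001,0.0006],"angular": [0,0,0]}

```text
t: 15.3
position: [546.7, -38.7, 97.3]
tool_rot: [2.274, 2.162, 0.005]
wrist_force: [-3.0, 1.1, 13.1]
grip_width: 0.106
grip_force: 61.6
```

```bash
python3 - <<'E'
from m import *
d=grab('wrist');s=grab('scene');cv2.imwrite('pics/w7.png',np.hstack([cv2.resize(d['image'],(400,300)),cv2.resize(s['image'][130:290,200:413],(400,300))]))
p=pose()[0];off(d,p);W=cloud(d);Z=W[...,2]
h=W[(abs(W[...,0]-547)<9)&(W[...,1]>-12)&(W[...,1]<0)&(Z>85)&(Z<110)];print('shoulder (95)',len(h),np.percentile(h,[5,50,95],axis=0).round(1).tolist())
h=W[(abs(W[...,0]-547)<9)&(W[...,1]>-12)&(W[...,1]<5)&(Z>79)&(Z<98)];print('blade edge y max',np.percentile(h[:,1],[50,90,97]).round(1))
o=pose()[2];print(p,o['wrist_force'],o['ft_torque'],o['grip_width'],o['dq'].round(3))
E
```

```text
plate x (4.5..10.5) [ 3.6 10.4] y(-35..35) [ 0.3 35.3]
front lip top x (-9.5..-4.5) [-6.7 -4.9 -3.2] 134
flare y [-8.4 35.2]
blade 1318 x [-13.6   3.1  14.3] edge y 34.9
tcp in lip 1.3 0.8 97.2
shoulder (95) 236 [[545.6, -11.5, 86.5], [548.0, -6.9, 94.5], [550.2, -4.2, 95.7]]
blade edge y max [-6.  -4.2 -4. ]
[546.67349331 -38.68167514  97.24522702] [-2.25577227  0.73736615 13.94475489] [0.16291813 0.88061453 0.0190619 ] 0.10957682736432607 [-0.001  0.    -0.     0.001  0.001 -0.   ]
```

View pics/w7.png

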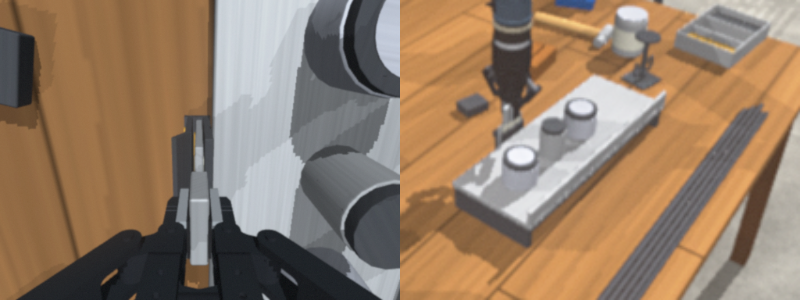

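The holder is seated: shoulder at 95 mm as required, blade end level with the lip's end, and 14 N on the tool against the spring's 9 N. In the scene view the tin stands between the squat tins and nothing else has moved.

```bash
python3 -c "
from workcell import manip
print(manip.job_done())"
```

```text
the job is handed in; nothing more can be done
None
```

The job is handed in: the slim tin stands on the rack about 1 mm from midway between the squat tins, and the label holder is centred behind the lip and held down against the spring bar's hard stop. It took about 15 s of the 51 s allowed.

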